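# Count along the rail and file the compact in the third gap

## Robot

A 6-joint arm with a two-finger parallel gripper is mounted at the origin on the work surface. World frame = base frame: x ahead of the robot, y to its left, z up, the work surface at z = 0. Lengths are in m, angles in rad, forces in N, time in s.
With the tool pointing down it reaches from about 0.35 to 0.875 m from the base axis. Payload 15.5 kg.
Tool frame: the origin (TCP) lies between the finger pads; the fingertips stand ctrl.tips_ahead ahead of it and the grasp point (between the pads) lies 11 mm behind it (ctrl.tips_ahead is the distance from the TCP to the fingertips, in m); z points along the fingers, y is the line along which they close (so a half turn about z gives the same grasp; the last joint's range is limited). The gripper opens to 85 mm and grips with 20 to 120 N. Pads are 22 mm wide; open, the fingers measure 114 mm over their backs; the gripper's body (76 mm by 85 mm) begins 54 mm behind the grasp point. The pads swing forward as they close: fully open they stand 13 mm farther back than shut.
Start: joints at [-1.331, 0.494, 1.345, -0, 1.302, -0.096], TCP at [0.206, -0.59, 0.239] pointing down, gripper open.
Joint ranges: [-2.91, 2.91], [-0.82, 2.16], [0.22, 2.67], [-1.22, 4.37], [0.12, 2.79], [-3.08, 3.08]. Speed limits (rad/s): [1.89, 1.89, 2.57, 3.01, 3.01, 3.01].

## Interface

Orientations are given as a rotation vector (axis times angle).
In Python, from plant import telemetry, cams, hand_in, ctrl gives the robot as it stands.
- The arm moves only by the tool play_rows, never from a script. Its argument "deltas" is a list that holds one entry, the list of rows, each a list of 6 numbers: the shift along the tool's x, y, z in m, then the turn, a rotation vector about the tool's x, y, z in degrees. In form: [[[x, y, z, ax, ay, az], ...]]. A call has 1 to 5 rows; each row is the pose to reach, as a shift and turn from the pose commanded when the call began, along the tool's axes at that moment; what a row does not reach only later rows make up. A row lasts 1/12 s, in which the tool goes at most 41.7 mm and 7.16 degrees, less where a joint would pass 70% of its speed; a pose out of reach is approached as far as the arm can. A call with a gripper value outside its range is refused whole. "claw" is the closure, from 0 (fully open) to 1 (shut), set as the call begins (left out, the last holds). The fingers move at their own pace and stop on an object; "newtons" is the grip in N (left out, the last holds). Time passes only in rows, so rows that repeat a pose let the fingers close. It gives the time, the measured TCP pose, the force, the opening and the grip force at its end, in the units of the state.
- telemetry.sense(): the state, without advancing time (a new reading comes with each control period).
- cams.read_camera(name): name is "scene" or "top"; returns the picture (420x560x3 uint8, red, green, blue); there is no depth.
- cams.camera_model(name): a dict with "K" (3x3 intrinsics, pixels), "xyz" and "attitude" of the camera in the world. Camera axes: x right, y up, looking along -z (the intrinsics and any distortion apply to the point x, -y, -z); pixel columns grow to the right and rows downward; lengths in m; the calibration is good to about 2 mm. A picture is of the moment at which its call begins. camera_model takes no time and is no camera call.
- hand_in(): hands the job in; it is judged then, once.
The state is a dict: "clock": time; "q": joint angles; "qd": joint speeds; "joint_torque": joint torques, N m; "position": TCP position; "orientation": TCP orientation; "contact_force": force on the tool from outside, world axes, zero at the start; "torque": the same for the moment, N m; "gripper_width": finger opening in m; "finger_force": force on a finger pad.
Only numpy, scipy, OpenCV 4.12 (cv2) and the standard library are available. Lean on these libraries where they do the work, as an engineer would, in place of code of your own. Each camera call takes 0.05 s, during which the arm holds its last target. There are 200 camera calls.

## Task

Starting at the end with the ball-topped post, run a fingertip along the top of the brass rail of the make-up rack, touching it over the first, second and third gap in turn (count every gap, full or empty) and go no farther along it. Then push the black compact that lies in front of the rack into that third gap, lengthwise, sliding it along the table without ever lifting or tipping it, until it is fully home against the back stop. Leave everything else where it is, and finish clear of it all.

Things in the scene. Friction and masses are not known exactly. Their poses are not given: they have to be found in the camera images.
- rack: Fixed low wooden rack: seven upright dividers (4 mm thick, 40 mm high, 70 mm deep, rack x -35 to +35 mm) stand 50 mm apart, making six gaps, 46 mm clear, open in front and above, with no floor plate: things slide in on the table. Origin: on the table, rack centre. x points into the gaps, away from the robot; y along the row. Gap centres: y = -125, -75, -25, 25, 75, 125 mm.
- back_stop (a point): Middle of the front face of the back stop that closes all gaps behind: rack x = +31 mm, height 10 mm (the stop is 20 mm high). The third gap counted from the ball-post end is always empty; some others hold things.
- rail: The straight round brass rail, 10 mm thick, fixed, along the rack's y over all six gaps on top of the dividers near the back. Origin: its middle, at rack x = +25 mm, y = 0, height 43 mm (its top is at 48 mm). It ends at rack y = -160 and +160 mm.
- ball_post: Fixed brass post 12 mm thick topped with a 24 mm ball (top of the ball at 68 mm), at one end of the rail (168 mm along rack y from the middle, at +y or at -y; it varies). Counting starts at this end. Origin: centre of its foot, on the table.
- flat_post: Fixed square brass post 14 mm wide, 48 mm high, flat-topped, at the other end of the rail. Origin: centre of its foot, on the table.
- compact: The make-up compact to push: loose black plastic box 78 mm long (x), 36 mm wide (y), 20 mm high, about 50 to 100 g, lying flat on the table in front of the rack, turned up to 0.3 rad from the rack. Origin: centre of its underside. Slid fully home its origin is at rack x = -8 mm and its near end stands 12 mm out of the gap.
- stored_compact: Loose grey compact 70 x 38 x 18 mm lying in the rack; leave it. Origin: centre of underside.
- stored_lipstick: Loose lipstick tube 74 mm long, 19 mm thick, lying in the rack; leave it. Origin: centre of underside.
- standing_lipstick: Loose lipstick tube 20 mm thick, 74 mm tall, standing beyond the rack's +y end; leave it. Origin: centre of its foot.
- lying_lipstick: Loose lipstick tube 74 mm long, 19 mm thick, lying beyond the rack's -y end; leave it. Origin: centre of underside.
- brush_cup: Loose silicone cup 80 mm wide, 95 mm high, with three brushes (to 190 mm), on the mirrored tray to the robot's left; leave it. Origin: centre of its foot.
- dish: Loose ceramic jewelry dish 100 mm wide, 28 mm high, on the tray; leave it. Origin: centre of its foot.
- fan: Loose white mini fan 180 mm high, to the robot's right; leave it. Origin: centre of its foot.
There are look-alikes about, which are no part of the job. Leave any green or turquoise look-alike of the compact alone.

How it is judged:
On the way, in this order (a step that is already met when the one before it is completed fails the run):
1. a finger touches the rail over the first gap from the ball-topped post (contact force between the fingers and rail above 0.2 N and ((y of ball_post in the frame of rack above 0 m and y of the grasp point in the frame of rack between 0.105 and 0.145 m) or (y of ball_post in the frame of rack below 0 m and y of the grasp point in the frame of rack between -0.145 and -0.105 m))), for 0.05 s.
2. a finger touches the rail over the second gap (contact force between the fingers and rail above 0.2 N and ((y of ball_post in the frame of rack above 0 m and y of the grasp point in the frame of rack between 0.055 and 0.095 m) or (y of ball_post in the frame of rack below 0 m and y of the grasp point in the frame of rack between -0.095 and -0.055 m))), for 0.05 s.
3. a finger touches the rail over the third gap (contact force between the fingers and rail above 0.2 N and ((y of ball_post in the frame of rack above 0 m and y of the grasp point in the frame of rack between 0.005 and 0.045 m) or (y of ball_post in the frame of rack below 0 m and y of the grasp point in the frame of rack between -0.045 and -0.005 m))), for 0.05 s.
4. the compact is pushed home in the third gap (x of compact in the frame of rack between -0.013 and 0 m and ((y of ball_post in the frame of rack above 0 m and y of compact in the frame of rack between 0.015 and 0.035 m) or (y of ball_post in the frame of rack below 0 m and y of compact in the frame of rack between -0.035 and -0.015 m)) and angle between the x axis of compact and the x axis of rack, either way round below 0.2 rad and angle between compact's own z axis and vertical below 0.1 rad and height (world z) of compact below 0.004 m), for 0.2 s.
At the end, for the whole second after the job is handed in: The compact lies flat on the table in the third gap from the ball-post end, lengthwise (within 0.2 rad), within 5 mm of fully home against the back stop, at rest; every bystander is within 25 mm of its start (all of step 4 and linear speed of compact below 0.01 m/s and distance of each of stored_compact, stored_lipstick, standing_lipstick, lying_lipstick, brush_cup, dish, fan from where it was at the start of the episode below 0.025 m); the robot touches nothing.
It fails at once if the compact is lifted or tipped (height (world z) of compact above 0.01 m or angle between compact's own z axis and vertical above 0.3 rad).
It fails at once if a finger runs on along the rail to the fourth gap or farther (contact force between the fingers and rail above 0.2 N and ((y of ball_post in the frame of rack above 0 m and y of the grasp point in the frame of rack below -0.009 m) or (y of ball_post in the frame of rack below 0 m and y of the grasp point in the frame of rack above 0.009 m))).
It fails at once if a bystander is moved by more than 25 mm or knocked over (distance of any of stored_compact, stored_lipstick, standing_lipstick, lying_lipstick, brush_cup, dish, fan from where it was at the start of the episode above 0.025 m or angle between any of stored_compact, stored_lipstick, standing_lipstick, lying_lipstick, brush_cup, dish, fan's own z axis and vertical above 0.4 rad).
It also fails if it takes over 64 s, if anything falls off the work surface, if the arm or the gripper's body presses on something with over 40 N, if the wrist force passes 120 N, or if a joint passes its speed limit or range.

## Working session

There is one attempt and no reset: what is moved stays moved. The work goes in short steps, Python scripts to look and compute and a tool call to move; the robot and the scene stay as the last step left them, time stands still between calls to the robot, and variables do not carry over. Pictures are saved under pics/ and viewed, at most 10 in all, crops included, and the job is handed in when it is done.

Besides the shell and the picture viewer there is one more tool, called after "Emit:" by a JSON object that holds its "api" and its "payload", one argument or row to a line. play_rows: Moves the arm, as the interface text tells. Its arguments: {"type":"object","properties":{"deltas":{"type":"array","items":{"type":"array","items":{"type":"array","items":{"type":"number"}}}},"claw":{"type":"number"},"newtons":{"type":"number"}},"required":["deltas"]}

```bash
mkdir -p pics
cat > h.py <<'E'
import numpy as np, cv2
from scipy.spatial.transform import Rotation as R
from plant import telemetry, cams, hand_in, ctrl
def shot(n,f):
    im=cams.read_camera(n); cv2.imwrite('pics/'+f,cv2.cvtColor(im,cv2.COLOR_RGB2BGR)); return im
def cam(n):
    m=cams.camera_model(n); a=np.array(m['attitude'],float)
    Rm=a if a.shape==(3,3) else R.from_rotvec(a).as_matrix()
    return np.array(m['K']),np.array(m['xyz']),Rm,m
def ray(n,u,v,z):
    K,c,Rm,m=cam(n); d=np.linalg.inv(K)@[u,v,1]; d=Rm@[d[0],-d[1],-d[2]]
    return c+d*(z-c[2])/d[2]
def proj(n,p):
    K,c,Rm,m=cam(n); q=Rm.T@(np.array(p)-c); q=K@[q[0],-q[1],-q[2]]; return q[:2]/q[2]
E
python3 - <<'E'
from h import *
for n in('top','scene'):
    shot(n,n+'0.png'); print(cam(n)[3])
print(ctrl.tips_ahead, telemetry.sense())
E
```

```text
{'K': array([[544.24850043,   0.        , 290.01531135],
       [  0.        , 544.24850043, 203.0314324 ],
       [  0.        ,   0.        ,   1.        ]]), 'xyz': array([0.27931342, 0.00840902, 1.68672387]), 'attitude': array([ 0.11394058, -0.13561197, -1.55038378])}
{'K': array([[458.31326774,   0.        , 276.75900887],
       [  0.        , 458.31326774, 206.36406192],
       [  0.        ,   0.        ,   1.        ]]), 'xyz': array([1.11791249, 0.86964202, 1.09125232]), 'attitude': array([0.28339951, 0.98519925, 2.36751843])}
0.008 {'clock': 0.1, 'q': array([-1.33047949e+00,  4.94129921e-01,  1.34606581e+00,  6.49205845e-06,
        1.30250010e+00, -9.54782316e-02]), 'qd': array([-0.00042237, -0.00144631, -0.00123437,  0.00044564, -0.0013622 ,
        0.00067768]), 'joint_torque': array([ 1.20890345e-03, -8.83589530e+01, -3.84561217e+01, -1.17328855e-04,
        5.21881084e-03, -2.94587096e-05]), 'position': array([ 0.20589276, -0.58978058,  0.2387555 ]), 'orientation': array([-3.09633167e+00, -5.24804362e-01,  1.15537534e-04]), 'contact_force': array([0.10474248, 0.40364622, 0.47018418]), 'torque': array([-0.01238338,  0.07392427, -0.00353385]), 'finger_force': 0.0, 'gripper_width': 0.08552511637017217}
```

View pics/top0.png

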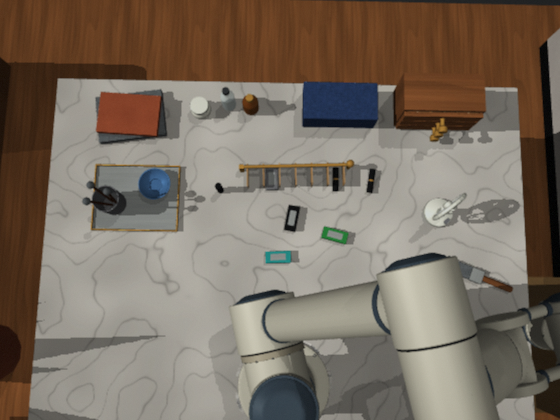

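View pics/scene0.png

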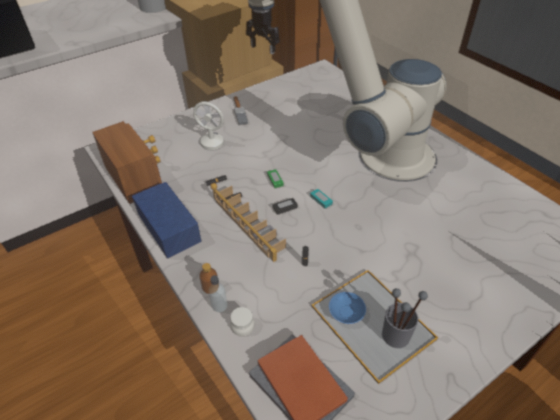

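The rack in the top view spans about (242,167) to (350,163). The black compact is at (292,218), the green one at (335,235) and the turquoise one at (278,257). I'll zoom in to confirm the ball end and measure.

Run:
```python
from h import *
im=cv2.imread('pics/top0.png'); 
c=cv2.resize(im[145:250,230:385],None,fx=5,fy=5,interpolation=cv2.INTER_CUBIC); cv2.imwrite('pics/crop0.png',c)
for n,u,v,z in [('top',350,163,.056),('top',242,167,.048)]: print(ray(n,u,v,z))
hsv=cv2.cvtColor(im,cv2.COLOR_BGR2HSV)
m=((hsv[...,2]<60)).astype(np.uint8); m[:, :270]=0;m[:,312:]=0;m[:198]=0;m[240:]=0
cs,_=cv2.findContours(m,cv2.RETR_EXTERNAL,cv2.CHAIN_APPROX_NONE)
k=max(cs,key=cv2.contourArea); print(cv2.minAreaRect(k))
P=np.array([ray('top',*p[0],.02)[:2] for p in k],np.float32); print(cv2.minAreaRect(P), cv2.boxPoints(cv2.minAreaRect(P)))
b=((hsv[...,0]>10)&(hsv[...,0]<28)&(hsv[...,1]>130)&(hsv[...,2]>110)).astype(np.uint8);b[:150]=0;b[195:]=0;b[:,:232]=0;b[:,362:]=0
cv2.imwrite('pics/m.png',cv2.resize(b[145:250,230:385]*255,None,fx=5,fy=5,interpolation=0))
```

```text
[ 0.66949008 -0.19472394  0.056     ]
[0.65239187 0.13732104 0.048     ]
((291.65386962890625, 217.73077392578125), (10.982503890991211, 24.71063232421875), 11.309932708740234)
((0.5014801025390625, -0.018371446058154106), (0.033959172666072845, 0.07699792832136154), 79.56114959716797) [[ 0.46054187 -0.02809453]
 [ 0.5362654  -0.04204547]
 [ 0.54241836 -0.00864837]
 [ 0.46669483  0.00530258]]
```

View pics/crop0.png

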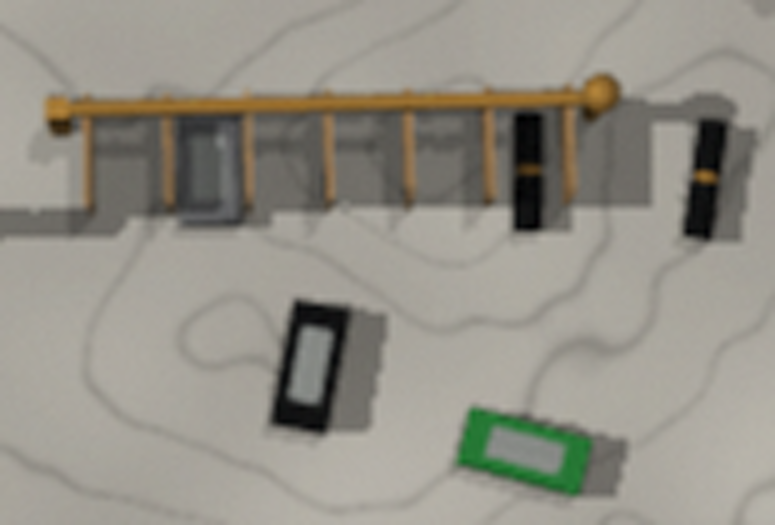

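View pics/m.png

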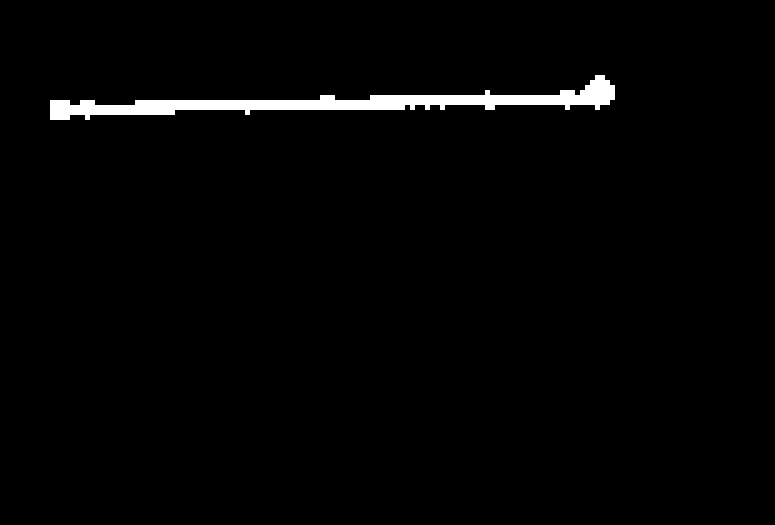

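The crop shows the ball post at the right end (world -y), with its centre near top-view pixel (350,163.4). The stored lipstick is in gap 1, gaps 2 and 3 are empty, and the grey compact is in gap 5. Next I'll refine the rack pose, cross-check it in the scene view and work out the first moves.

```bash
cat >> h.py <<'E'
def delta(x,y,z,yaw,rel=None):
    "tool shift (mm) and turn (deg) from measured pose to tool-down pose with tool x at yaw"
    s=telemetry.sense(); p=s['position']; Rc=R.from_rotvec(s['orientation'])
    c,sn=np.cos(yaw),np.sin(yaw); Rt=R.from_matrix(np.array([[c,sn,0],[sn,-c,0],[0,0,-1.]]))
    print('shift mm',np.round(Rc.inv().apply(np.array([x,y,z])-p)*1e3,1),'turn',np.round((Rc.inv()*Rt).as_rotvec(degrees=True),2),
      'pos',np.round(p,4),'F',np.round(s['contact_force'],1),'w',round(s['gripper_width'],4),'t',s['clock'])
E
python3 - <<'E'
from h import *
im=cv2.imread('pics/top0.png'); hsv=cv2.cvtColor(im,cv2.COLOR_BGR2HSV)
b=((hsv[...,0]>10)&(hsv[...,0]<28)&(hsv[...,1]>130)&(hsv[...,2]>90))
pts=[]
for u in range(250,341):
    v=np.where(b[155:175,u])[0]+155
    if 0<len(v)<=4: pts.append(ray('top',u,v.mean(),.044)[:2])
pts=np.array(pts); f=np.polyfit(pts[:,1],pts[:,0],1); print('line x=a*y+b',f,'rms',np.std(pts[:,0]-np.polyval(f,pts[:,1])))
# dividers' tops z=.04 at front edge, crop coords columns
g=lambda a:(a+.5)/5-.5
for uc in (570,490,408,328,248,168,88):
    print(np.round(ray('top',230+g(uc-1),145+g(198),.04),4), end=' ')
yaw=np.arctan(-f[0]); ex=np.array([np.cos(yaw),np.sin(yaw)]); ey=np.array([-ex[1],ex[0]])
B=ray('top',230+g(602),145+g(94),.056)[:2]; F=ray('top',230+g(59),145+g(109),.048)[:2]
print('\nyaw',yaw,B,F,np.linalg.norm(B-F))
mid=(B+F)/2; mid[0]=np.polyval(f,mid[1]); o=mid-.025*ex; print('rack o',o)
W=lambda x,y,z:np.r_[o+x*ex+y*ey,z]
for p in [(.025,-.168,.056),(.025,.168,.048),(-.035,-.15,.04),(-.035,.15,.04)]: print(W(*p),proj('scene',W(*p)),proj('top',W(*p)))
print('compact',proj('scene',(.5015,-.0184,.02)))
s=cv2.imread('pics/scene0.png'); cv2.imwrite('pics/crop1.png',cv2.resize(s[165:270,195:325],None,fx=6,fy=5.7,interpolation=cv2.INTER_CUBIC))
w=W(.025,-.125,.10); print(w); delta(*w,yaw)
E
```

```text
line x=a*y+b [-0.04229415  0.66044069] rms 0.000565915917635018
[ 0.6058 -0.1762  0.04  ] [ 0.6049 -0.1268  0.04  ] [ 0.604  -0.0761  0.04  ] [ 0.6031 -0.0268  0.04  ] [0.6022 0.0225 0.04  ] [0.6012 0.0718 0.04  ] [0.6003 0.121  0.04  ] 
yaw 0.04226896118310803 [ 0.66822872 -0.19472156] [0.65424706 0.13922168] 0.3342358018556377
rack o [ 0.63663668 -0.02880635]
[ 0.66871342 -0.19559988  0.056     ] [212.55593275 185.72666404] [350.28475858 163.25161835]
[0.65451528 0.1401     0.048     ] [272.28471396 248.63354579] [241.11708021 166.30961435]
[ 0.6080064  -0.18015134  0.04      ] [230.95578961 184.67041797] [344.68272272 183.53726902]
[0.59532949 0.1195807  0.04      ] [284.71519723 237.32111126] [247.40911631 185.80376629]
compact [283.88888618 203.27958725]
[ 0.6668964  -0.15263829  0.1       ]
shift mm [ 579.3 -260.7  139.1] turn [-0.06  0.   16.82] pos [ 0.2059 -0.5898  0.2388] F [0.1 0.4 0.5] w 0.0855 t 0.1
```

View pics/crop1.png

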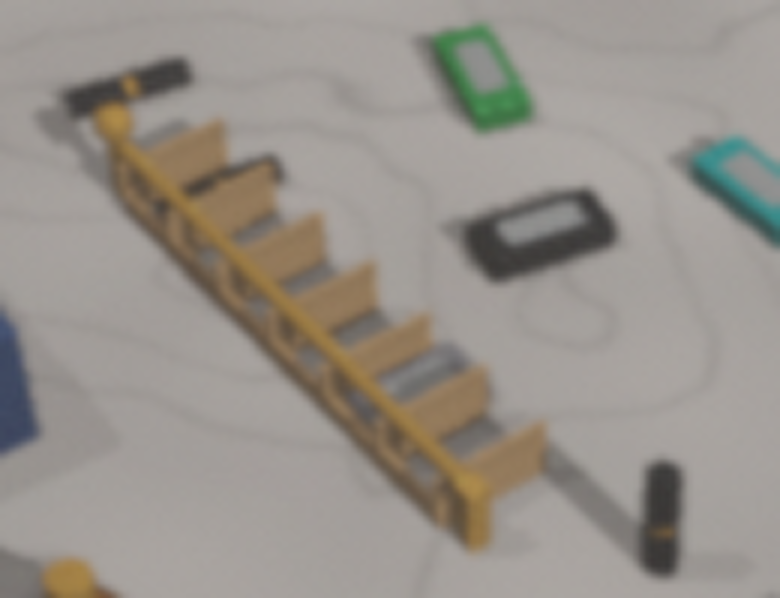

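Both views agree to about 1 px (roughly 3 mm). I'm moving in now, keeping clear of the fan and closing the gripper.

Emit:
{"api": "play_rows", "payload": {
  "deltas": [
    [[0.03,-0.025,0,0,0,3.4],[0.06,-0.05,0,0,0,6.8],[0.09,-0.075,0,0,0,10.2],[0.12,-0.1,0,0,0,13.5],[0.15,-0.125,0,0,0,16.8]]
  ],
  "claw": 1,
  "newtons": 20
}}

```text
clock: 0.52
position: [0.3068, -0.4209, 0.2391]
orientation: [-3.141, -0.062, 0.0]
contact_force: [1.4, -0.7, 0.1]
gripper_width: 0.0253
finger_force: 0.0
```

```bash
cat >> h.py <<'E'
yaw=.0423; o=np.array([.6366,-.0275]); ex=np.array([np.cos(yaw),np.sin(yaw)]); ey=np.array([-ex[1],ex[0]])
def W(x,y,z): return np.r_[o+x*ex+y*ey,z]
E
python3 -c "
from h import *
delta(*W(.025,-.125,.10),yaw)"
```

```text
shift mm [ 370.4 -255.2  139.1] turn [-0.02  0.01 -0.18] pos [ 0.3068 -0.4209  0.2391] F [ 1.4 -0.7  0.1] w 0.0253 t 0.5167
```

Emit:
{"api": "play_rows", "payload": {
  "deltas": [
    [[0.034,-0.023,0,0,0,-0.2],[0.068,-0.046,0,0,0,-0.2],[0.102,-0.069,0,0,0,-0.2],[0.136,-0.092,0,0,0,-0.2],[0.17,-0.115,0,0,0,-0.2]]
  ]
}}

```text
clock: 0.93
position: [0.4726, -0.2989, 0.2392]
orientation: [-3.141, -0.072, 0.0]
contact_force: [0.6, -0.8, -0.3]
gripper_width: 0.0003
finger_force: 0.0
```

Emit:
{"api": "play_rows", "payload": {
  "deltas": [
    [[0.034,-0.023,0.005,0,0,0],[0.068,-0.046,0.01,0,0,0],[0.102,-0.069,0.02,0,0,0],[0.136,-0.092,0.035,0,0,0],[0.165,-0.115,0.05,0,0,0]]
  ]
}}

```text
clock: 1.35
position: [0.6321, -0.1772, 0.1892]
orientation: [3.14, 0.073, 0.001]
contact_force: [0.2, -0.6, -0.5]
gripper_width: 0.0004
finger_force: 0.0
```

```bash
python3 -c "
from h import *
delta(*W(.025,-.12,.075),yaw)"
```

```text
shift mm [ 35.9 -29.2 114.2] turn [ 0.03 -0.05  0.23] pos [ 0.6321 -0.1772  0.1892] F [ 0.2 -0.6 -0.5] w 0.0004 t 1.35
```

Emit:
{"api": "play_rows", "payload": {
  "deltas": [
    [[0.018,-0.015,0.02,0,0,0.2],[0.036,-0.029,0.05,0,0,0.2],[0.036,-0.029,0.08,0,0,0.2],[0.036,-0.029,0.1,0,0,0.2],[0.036,-0.029,0.114,0,0,0.2]]
  ]
}}

```text
clock: 1.77
position: [0.6638, -0.147, 0.0725]
orientation: [-3.14, -0.068, 0.005]
contact_force: [0.4, -0.2, -0.6]
gripper_width: 0.0001
finger_force: 0.0
```

```bash
python3 -c "
from h import *
delta(*W(.025,-.12,.056),yaw)
im=shot('top','top1.png'); a=im[130:240,225:385]; cv2.imwrite('pics/c1.png',cv2.cvtColor(cv2.resize(a,None,fx=5,fy=5,interpolation=2),4))
print(proj('top',W(.025,-.12,.067)))"
```

```text
shift mm [ 3.  -0.5 16.5] turn [-0.07  0.2   0.07] pos [ 0.6638 -0.147   0.0725] F [ 0.4 -0.2 -0.6] w 0.0001 t 1.7667
[334.63228943 162.77770207]
```

View pics/c1.png

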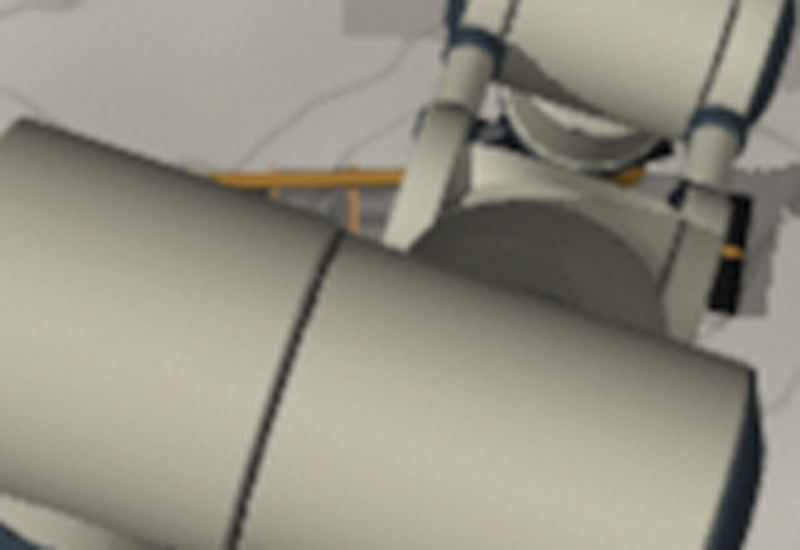

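The arm hides the fingertips in this view, though the rail and ball are visible around them. I'll go down by feel.

Emit:
{"api": "play_rows", "payload": {
  "deltas": [
    [[0,0,0.006,0,0,0],[0,0,0.012,0,0,0],[0,0,0.015,0,0,0],[0,0,0.017,0,0,0],[0,0,0.018,0,0,0]]
  ]
}}

```text
clock: 2.23
position: [0.6651, -0.1481, 0.058]
orientation: [3.141, 0.067, 0.001]
contact_force: [-1.1, 0.6, 0.8]
gripper_width: 0.0002
finger_force: 0.0
```

Emit:
{"api": "play_rows", "payload": {
  "deltas": [
    [[0,0,0.001,0,0,0],[0,0,0.001,0,0,0],[0,0,0.002,0,0,0],[0,0,0.002,0,0,0]]
  ]
}}

```text
clock: 2.57
position: [0.6651, -0.148, 0.056]
orientation: [3.141, 0.067, 0.001]
contact_force: [0.1, 0.4, 2.4]
gripper_width: 0.0003
finger_force: 1.6
```

Contact at 2.4 N, with the TCP at z = 0.056 as expected. Now sliding along the rail.

Emit:
{"api": "play_rows", "payload": {
  "deltas": [
    [[0,0,0.001,0,0,0],[0,-0.01,0.001,0,0,0],[0,-0.022,0.001,0,0,0],[0,-0.034,0.001,0,0,0],[0,-0.044,0.001,0,0,0]]
  ]
}}

```text
clock: 2.98
position: [0.6641, -0.1045, 0.0558]
orientation: [3.139, 0.067, 0.004]
contact_force: [-0.1, -7.2, 10.6]
gripper_width: 0.0001
finger_force: 4.9
```

Emit:
{"api": "play_rows", "payload": {
  "deltas": [
    [[0,0,0,0,0,0],[0,-0.012,0,0,0,0],[0,-0.024,0,0,0,0],[0,-0.036,0,0,0,0],[0,-0.045,0,0,0,0]]
  ]
}}

```text
clock: 3.4
position: [0.6622, -0.0592, 0.0558]
orientation: [3.139, 0.067, 0.004]
contact_force: [0.9, -6.9, 9.8]
gripper_width: 0.0002
finger_force: 5.0
```

Emit:
{"api": "play_rows", "payload": {
  "deltas": [
    [[0,-0.002,0,0,0,0],[0,-0.002,0,0,0,0],[0,-0.002,0,0,0,0]]
  ]
}}

```text
clock: 3.65
position: [0.662, -0.0568, 0.0558]
orientation: [3.141, 0.067, 0.004]
contact_force: [0.3, 2.4, 11.3]
gripper_width: 0.0
finger_force: 5.8
```

All three gaps are touched. Lifting off and heading for the rear of the compact.

Emit:
{"api": "play_rows", "payload": {
  "deltas": [
    [[0,0,-0.02,0,0,0],[0,0,-0.05,0,0,0],[-0.02,0,-0.08,0,0,0],[-0.055,0,-0.09,0,0,4],[-0.09,0,-0.09,0,0,8]]
  ],
  "claw": 0.2
}}

```text
clock: 4.07
position: [0.572, -0.0611, 0.1473]
orientation: [3.137, -0.156, 0.008]
contact_force: [0.2, 0.3, -0.4]
gripper_width: 0.0604
finger_force: 0.0
```

```bash
python3 -c "
from h import *
delta(.477,-.0139,.05,-.182)"
```

```text
shift mm [-99.7 -37.6  96.8] turn [ 0.02 -0.31  4.73] pos [ 0.572  -0.0611  0.1473] F [ 0.2  0.3 -0.4] w 0.0604 t 4.0667
```

Emit:
{"api": "play_rows", "payload": {
  "deltas": [
    [[-0.035,-0.013,0,0,0,4.7],[-0.07,-0.026,0,0,0,4.7],[-0.099,-0.037,0.02,0,0,4.7],[-0.099,-0.037,0.05,0,0,4.7],[-0.099,-0.037,0.07,0,0,4.7]]
  ]
}}

```text
clock: 4.48
position: [0.4744, -0.0137, 0.0739]
orientation: [-3.129, 0.28, 0.0]
contact_force: [0.9, -0.1, 0.1]
gripper_width: 0.0681
finger_force: 0.0
```

```bash
python3 -c "
from h import *
im=shot('scene','s1.png'); a=im[140:260,210:370]; cv2.imwrite('pics/cs1.png',cv2.cvtColor(cv2.resize(a,None,fx=5,fy=5,interpolation=2),4))
delta(.477,-.0139,.012,-.182)"
```

```text
shift mm [ 3.1 -0.5 59.1] turn [0.   0.2  0.19] pos [ 0.474  -0.0139  0.0711] F [-2.  -0.6 -4. ] w 0.0684 t 4.5333
```

View pics/cs1.png

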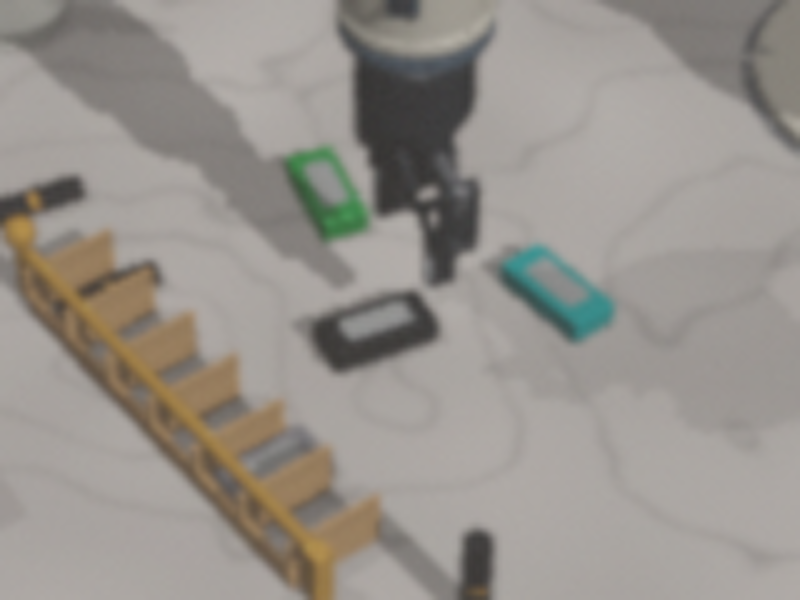

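The scene view shows the gripper above the rear half of the black compact. The turquoise one, at crop pixel (555,290), is clear of the fingers. Lowering to straddle it.

Emit:
{"api": "play_rows", "payload": {
  "deltas": [
    [[0.001,0,0.015,0,0,0.2],[0.002,0,0.03,0,0,0.2],[0.002,0,0.045,0,0,0.2],[0.002,0,0.055,0,0,0.2],[0.002,0,0.057,0,0,0.2]]
  ]
}}

```text
clock: 4.95
position: [0.4779, -0.0148, 0.0167]
orientation: [-3.128, 0.287, 0.002]
contact_force: [-0.3, -0.4, 0.5]
gripper_width: 0.0687
finger_force: 0.0
```

Emit:
{"api": "play_rows", "payload": {
  "deltas": [
    [[0,0,0,0,0,0],[0,0,0,0,0,0],[0,0,0,0,0,0],[0,0,0,0,0,0],[0,0,0,0,0,0]]
  ],
  "claw": 0.62
}}

```text
clock: 5.37
position: [0.4786, -0.0149, 0.0185]
orientation: [3.128, -0.286, 0.002]
contact_force: [-1.5, -0.1, 7.9]
gripper_width: 0.0358
finger_force: 19.9
```

```bash
python3 -c "
from h import *
delta(*(W(-.110-.025*1,-.025,.012)),yaw)"
```

```text
shift mm [31.7 38.2  6.5] turn [ 1.000e-02 -8.000e-02 -1.288e+01] pos [ 0.4786 -0.0149  0.0185] F [-1.5 -0.1  7.9] w 0.0358 t 5.3667
```

The compact is held at 35.8 mm, as expected for its 36 mm width, and is pressed lightly onto the table. Sliding it into line with the third gap.

Emit:
{"api": "play_rows", "payload": {
  "deltas": [
    [[0.006,0.008,0,0,0,-2.6],[0.012,0.016,0,0,0,-5.2],[0.019,0.024,0,0,0,-7.8],[0.026,0.031,0,0,0,-10.4],[0.032,0.038,0,0,0,-12.9]]
  ]
}}

```text
clock: 5.78
position: [0.502, -0.0578, 0.0185]
orientation: [-3.14, -0.071, 0.002]
contact_force: [-5.7, 7.6, 13.1]
gripper_width: 0.0351
finger_force: 20.7
```

Emit:
{"api": "play_rows", "payload": {
  "deltas": [
    [[0,0,0,0,0,0],[0,0,0,0,0,0]]
  ]
}}

```text
clock: 5.95
position: [0.5034, -0.0587, 0.0185]
orientation: [3.14, 0.067, 0.003]
contact_force: [0.5, -4.5, 5.8]
gripper_width: 0.0357
finger_force: 19.4
```

```bash
python3 -c "
from h import *
delta(*(W(-.065-.025*1,-.025,.0185)),yaw)
im=shot('scene','s2.png'); a=im[150:250,205:338]; cv2.imwrite('pics/cs2.png',cv2.cvtColor(cv2.resize(a,None,fx=6,fy=6,interpolation=2),4))
for y in(-.05,0): print([np.round((proj('scene',W(x,y,z))+[1.2,.7]-[205,150])*6) for x,z in[(-.035,.04),(-.035,0)]])
for y in(-.043,-.007): print([np.round((proj('scene',W(x,y,.02))+[1.2,.7]-[205,150])*6) for x in(-.071,-.149)])
"
```

```text
shift mm [44.4 -0.5  0.1] turn [ 0.05 -0.09  0.02] pos [ 0.5034 -0.0587  0.0185] F [ 0.5 -4.5  5.8] w 0.0357 t 5.95
[array([264., 311.]), array([268., 362.])]
[array([316., 362.]), array([320., 414.])]
[array([326., 316.]), array([439., 256.])]
[array([364., 352.]), array([477., 291.])]
```

View pics/cs2.png

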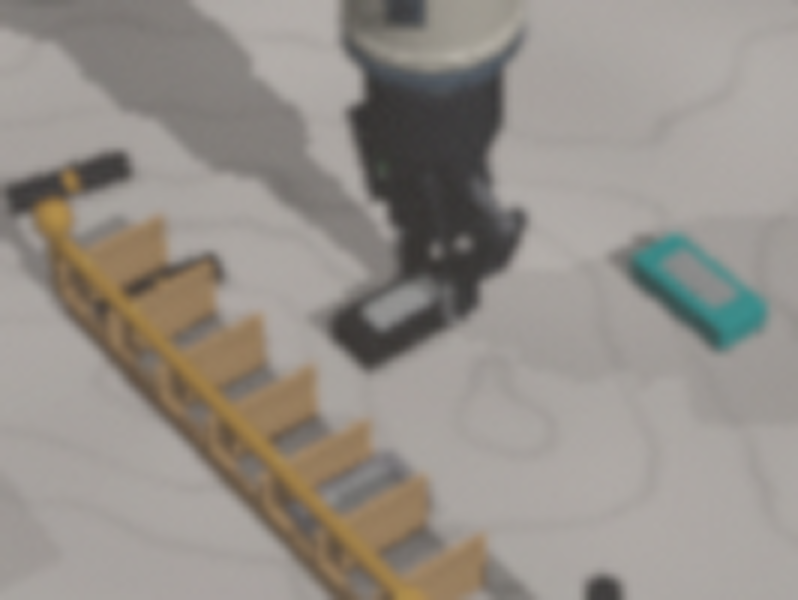

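The divider tips show at crop pixels (263,317) and (315,368), and the compact's front corners at (333,318) and (372,355). It's straight and centred on gap 3 to within about 1 mm. Sliding it forward.

Emit:
{"api": "play_rows", "payload": {
  "deltas": [
    [[0.008,-0.0005,0,0,0,0],[0.016,-0.0005,0,0,0,0],[0.024,-0.0005,0,0,0,0],[0.032,-0.0005,0,0,0,0],[0.038,-0.0005,0,0,0,0]]
  ]
}}

```text
clock: 6.42
position: [0.5406, -0.0558, 0.0184]
orientation: [-3.141, -0.067, 0.001]
contact_force: [-5.7, 0.3, 7.6]
gripper_width: 0.0356
finger_force: 19.6
```

Emit:
{"api": "play_rows", "payload": {
  "deltas": [
    [[0.007,0,0,0,0,0],[0.014,0,0,0,0,0],[0.021,0,0,0,0,0],[0.028,0,0,0,0,0],[0.034,0,0,0,0,0]]
  ]
}}

```text
clock: 6.83
position: [0.5745, -0.0543, 0.0184]
orientation: [-3.141, -0.067, 0.001]
contact_force: [-5.2, 0.1, 6.3]
gripper_width: 0.0354
finger_force: 19.5
```

Emit:
{"api": "play_rows", "payload": {
  "deltas": [
    [[0,0,0,0,0,0],[0,0,0,0,0,0],[0,0,0,0,0,0],[0,0,0,0,0,0]]
  ],
  "claw": 0.4
}}

```text
clock: 7.17
position: [0.5743, -0.0544, 0.0177]
orientation: [-3.141, -0.067, 0.0]
contact_force: [0.0, 0.3, 0.4]
gripper_width: 0.0516
finger_force: 0.0
```

The slide went in without side force and the grip is now released. Backing off, closing the fingers and pushing from behind.

Emit:
{"api": "play_rows", "payload": {
  "deltas": [
    [[-0.012,0,0,0,0,0],[-0.024,0,0,0,0,0],[-0.036,0,0,0,0,0],[-0.044,0,0,0,0,0],[-0.044,0,0,0,0,0]]
  ]
}}

```text
clock: 7.58
position: [0.5288, -0.0562, 0.0176]
orientation: [-3.14, -0.066, 0.003]
contact_force: [-0.0, 0.0, 0.1]
gripper_width: 0.0514
finger_force: 0.0
```

Emit:
{"api": "play_rows", "payload": {
  "deltas": [
    [[0,0,0,0,0,0],[0,0,0,0,0,0],[0,0,0,0,0,0],[0,0,0,0,0,0],[0.006,0,0,0,0,0]]
  ],
  "claw": 1
}}

```text
clock: 8.0
position: [0.5361, -0.0559, 0.0175]
orientation: [-3.141, -0.067, 0.002]
contact_force: [-0.4, 0.1, -0.5]
gripper_width: 0.0005
finger_force: 0.0
```

Emit:
{"api": "play_rows", "payload": {
  "deltas": [
    [[0.006,0,0,0,0,0],[0.012,0,0,0,0,0],[0.018,0,0,0,0,0],[0.024,0,0,0,0,0],[0.029,0,0,0,0,0]]
  ]
}}

```text
clock: 8.42
position: [0.5664, -0.0547, 0.0176]
orientation: [3.141, 0.067, 0.0]
contact_force: [-1.8, 0.2, 1.9]
gripper_width: 0.0001
finger_force: 0.6
```

```bash
python3 -c "
from h import *
delta(*(W(-.058,-.025,.0177)),yaw)"
```

```text
shift mm [13.3  0.8 -0.1] turn [ 0.   -0.01  0.02] pos [ 0.5664 -0.0547  0.0176] F [-1.8  0.2  1.9] w 0.0001 t 8.4167
```

Emit:
{"api": "play_rows", "payload": {
  "deltas": [
    [[0.003,0,0,0,0,0],[0.006,0,0,0,0,0],[0.008,0,0,0,0,0],[0.01,0,0,0,0,0]]
  ]
}}

```text
clock: 8.75
position: [0.5756, -0.0544, 0.0176]
orientation: [-3.141, -0.067, 0.0]
contact_force: [-0.4, -0.3, 0.7]
gripper_width: -0.0003
finger_force: 0.2
```

Emit:
{"api": "play_rows", "payload": {
  "deltas": [
    [[0.001,0,0,0,0,0],[0.002,0,0,0,0,0],[0.002,0,0,0,0,0]]
  ]
}}

```text
clock: 9.0
position: [0.5777, -0.0543, 0.0176]
orientation: [3.141, 0.067, 0.0]
contact_force: [-0.8, 0.2, -0.2]
gripper_width: 0.0004
finger_force: 0.0
```

Emit:
{"api": "play_rows", "payload": {
  "deltas": [
    [[0.001,0,0,0,0,0],[0.001,0,0,0,0,0]]
  ]
}}

```text
clock: 9.17
position: [0.5786, -0.0542, 0.0176]
orientation: [3.141, 0.067, 0.0]
contact_force: [-0.0, -0.7, -0.8]
gripper_width: -0.0004
finger_force: 0.1
```

Emit:
{"api": "play_rows", "payload": {
  "deltas": [
    [[0.001,0,0,0,0,0],[0.001,0,0,0,0,0],[0.002,0,0,0,0,0],[0.002,0,0,0,0,0]]
  ]
}}

```text
clock: 9.5
position: [0.5808, -0.0542, 0.0176]
orientation: [3.141, 0.067, 0.0]
contact_force: [0.2, 0.2, 0.4]
gripper_width: -0.0001
finger_force: 0.1
```

Emit:
{"api": "play_rows", "payload": {
  "deltas": [
    [[0.001,0,0,0,0,0],[0.001,0,0,0,0,0],[0.002,0,0,0,0,0],[0.002,0,0,0,0,0]]
  ]
}}

```text
clock: 9.83
position: [0.5814, -0.054, 0.0175]
orientation: [-3.141, -0.067, 0.004]
contact_force: [-7.5, -1.3, 5.0]
gripper_width: 0.0001
finger_force: 4.0
```

```bash
python3 -c "
from h import *
im=shot('scene','s3.png'); a=im[160:240,215:315]; cv2.imwrite('pics/cs3.png',cv2.cvtColor(cv2.resize(a,None,fx=8,fy=7.5,interpolation=2),4))
for y in(-.043,-.007): print([np.round((proj('scene',W(x,y,.02))+[1.2,.7]-[215,160])*[8,7.5]) for x in(.031,-.047)])
"
```

```text
[array([150., 421.]), array([308., 343.])]
[array([199., 469.]), array([358., 389.])]
```

View pics/cs3.png

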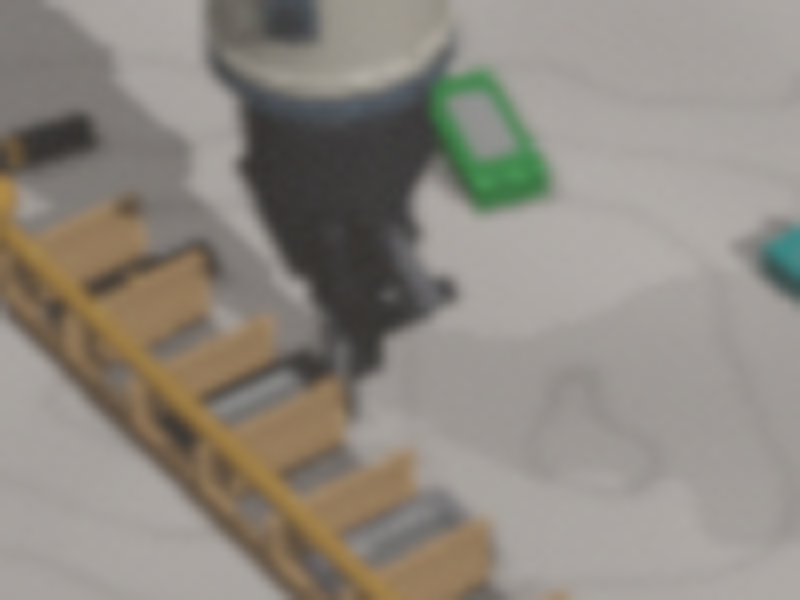

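The compact now lies in the third gap with only its near end sticking out, around crop pixel (320,360). The force rose to 7.5 N as motion stopped, which suggests it has reached the back stop. I'll press once more to confirm.

Emit:
{"api": "play_rows", "payload": {
  "deltas": [
    [[0.001,0,0,0,0,0],[0.001,0,0,0,0,0],[0.001,0,0,0,0,0]]
  ]
}}

```text
clock: 10.13
position: [0.5814, -0.0539, 0.0174]
orientation: [-3.14, -0.067, 0.007]
contact_force: [-12.1, -2.5, 8.4]
gripper_width: -0.0
finger_force: 6.4
```

Emit:
{"api": "play_rows", "payload": {
  "deltas": [
    [[-0.01,0,0,0,0,0],[-0.03,0,0,0,0,0],[-0.05,0,-0.02,0,0,0],[-0.07,0,-0.05,0,0,0],[-0.09,0,-0.08,0,0,0]]
  ]
}}

```text
clock: 10.55
position: [0.4924, -0.0578, 0.0979]
orientation: [-3.14, -0.067, 0.002]
contact_force: [0.8, -0.4, 0.9]
gripper_width: 0.0
finger_force: 0.0
```

Emit:
{"api": "play_rows", "payload": {
  "deltas": [
    [[-0.02,0.02,-0.02,0,0,0],[-0.04,0.05,-0.04,0,0,0],[-0.04,0.085,-0.06,0,0,0],[-0.04,0.12,-0.08,0,0,0],[-0.04,0.155,-0.1,0,0,0]]
  ]
}}

```text
clock: 10.97
position: [0.46, -0.216, 0.1992]
orientation: [3.14, 0.067, 0.002]
contact_force: [1.6, 0.1, -0.5]
gripper_width: 0.0001
finger_force: 0.0
```

Emit:
{"api": "play_rows", "payload": {
  "deltas": [
    [[0,0.03,0,0,0,0],[0,0.06,0,0,0,0],[0,0.06,0,0,0,0],[0,0.06,0,0,0,0]]
  ]
}}

```text
clock: 11.3
position: [0.4629, -0.2758, 0.1976]
orientation: [3.141, 0.063, 0.001]
contact_force: [-0.5, -0.2, -0.6]
gripper_width: -0.0003
finger_force: 0.0
```

```bash
python3 -c "
from h import *
im=shot('top','top9.png'); a=im[140:250,205:385]; cv2.imwrite('pics/c9.png',cv2.cvtColor(cv2.resize(a,None,fx=4.4,fy=4.4,interpolation=2),4))
for y in(-.043,-.007): print([np.round((proj('top',W(x,y,.02))-[205,140])*4.4) for x in(.031,-.047)])
"
```

```text
[array([456., 110.]), array([460., 217.])]
[array([406., 111.]), array([409., 218.])]
```

View pics/c9.png

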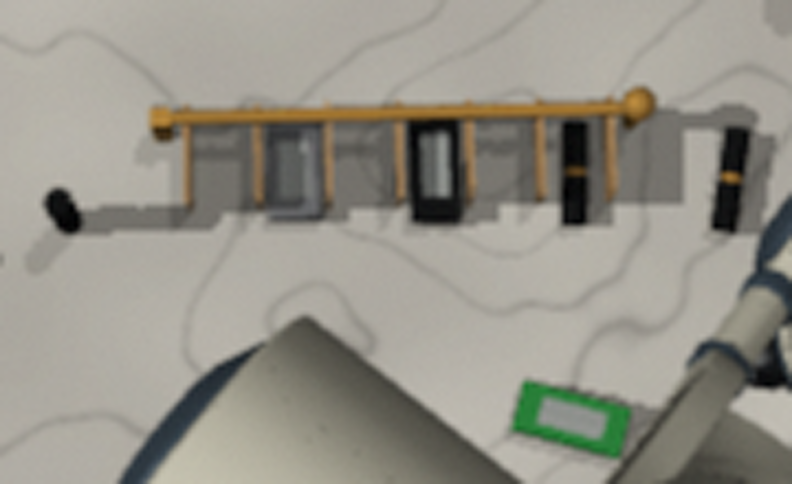

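The top view shows the compact straight in the third gap from the ball, spanning crop pixels (412–462, 118–221). It stopped against firm resistance, nothing else has moved in this view, and the arm is clear.

```bash
python3 -c "
from h import *
print(hand_in())"
```

```text
the job is handed in; nothing more can be done
None
```

I ran a fingertip along the rail over gaps one to three from the ball post, slid the black compact into the third gap and pushed it up against the back stop, and handed the job in with the arm clear; for the line-up and the first part of the slide in, I held it lightly between the fingers, flat on the table, and the judge's verdict was not shown.

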